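Close the ring box and lift its outer lid for the rings

TASK

Put the two-part lid back on the ring box: carry it over as one nested piece, the outer lid lying in the inner one, and lower it gently until the inner lid sits fully home in the box. Then take the outer lid by its knob, lift it off alone without disturbing the inner lid, and finish still holding it level, about 10 cm above the inner lid and touching nothing else, so that I can drop my rings into the dish. Leave the clock, the tumbler and the candle where they are.

Things in the scene. Friction and masses are not known exactly. Their poses are not given: they have to be found in the camera images.
- box: Ring box: open wooden box fixed to the table, 88 (x) x 60 (y) x 50 mm high, opening 80 x 52 mm (walls 4). Origin: centre of its underside; x along the long side, z up. Left or right of centre, yaw up to 0.6 rad. With the inner lid home, its plug has 3 mm of play each side, the dish rests on the rim, long side along long side (either way round), and its origin is 38 mm above the box's.
- dish: Inner lid: loose white ceramic dish on a plug, about 160 g. Origin: centre of the plug's underside, z up. Plug 74 (x) x 46 (y) mm, z 0 to 12 mm (lowest 4 mm: 68 x 40); dish 92 x 62 mm, z 12 to 32 mm, upright sides to grip, walls 8 mm round a 76 x 46 hollow 16 mm deep. Starts upright on the table, standing on its plug, yaw up to 0.6 rad, the outer lid in it.
- cover: Outer lid: loose, wooden, about 70 g. Origin: centre of its underside, z up. Lip 71 (x) x 41 (y) mm, z 0 to 6 mm; plate 86 x 54 mm, z 6 to 14 mm; upright round knob 18 mm in diameter, z 14 to 36 mm. It lies unlatched in the inner lid, lip in the hollow (2.5 mm of play each side), plate on the dish's walls; its origin is then 26 mm above the inner lid's.
- clock: Round cream alarm clock standing on a small foot, 100 mm in diameter, 45 mm thick, 106 mm high; origin at the centre of its underside. Bystander.
- tumbler: Empty glass tumbler, 68 mm in diameter, 95 mm high; origin at the centre of its underside. Bystander.
- candle: Unlit cream candle, 68 mm in diameter, 60 mm high, with a thin wick 12 mm long; origin at the centre of its underside. Bystander.

How it is judged:
By the outcome, as a careful person would: the job done as asked, in the order asked, and still so for the second after the job is handed in, while the arm keeps its last pose, push and grip.
It also fails if it takes over 58 s, if anything falls off the work surface, if the arm or the gripper's body presses on something with over 40 N, if the wrist force passes 120 N, or if a joint passes its speed limit or range.

ROBOT

A 6-joint arm with a two-finger parallel gripper is mounted at the origin on the work surface. World frame = base frame: x ahead of the robot, y to its left, z up, the work surface at z = 0. Lengths are in mm, angles in rad, forces in N, time in s.
With the tool pointing down it reaches from about 275 to 750 mm from the base axis. Payload 10.2 kg.
Tool frame: the origin (TCP) lies at the very end of the fingers, on their centre line; the grasp point (between the pads) lies 19 mm behind it; z points along the fingers, y is the line along which they close (so a half turn about z gives the same grasp; the last joint's range is limited). The gripper opens to 85 mm and grips with 20 to 120 N. Pads are 22 mm wide; open, the fingers measure 114 mm over their backs; the gripper's body (76 mm by 85 mm) begins 54 mm behind the grasp point. The pads swing forward as they close: fully open they stand 13 mm farther back than shut.
Start: joints at [1.003, 0.313, 1.498, -0, 1.331, -0.223], TCP at [177.467, 494.101, 195.994] pointing down, gripper open.
Joint ranges: [-2.94, 2.94], [-0.97, 2.17], [0.19, 2.56], [-1.23, 4.37], [0.02, 3.11], [-2.88, 2.88]. Speed limits (rad/s): [2.39, 2.39, 3.01, 3.14, 3.14, 3.14].

INTERFACE

Orientations are given as a unit quaternion [w, x, y, z].
In Python, from rig import * gives the robot as it stands. The module is installed in compiled form; this text tells all that it offers.
- The arm moves only by the shell command python3 -m crank 'ROWS' [FORCE]. ROWS is JSON, a list that holds one entry, the list of rows, each a list of 7 numbers: the shift along the tool's x, y, z in units of 25 mm (1.0 is 25 mm), then the turn, a rotation vector about the tool's x, y, z in units of 8 degrees (1.0 is 8 degrees), then the finger opening in mm, from 0 to 85.4. A call has exactly 8 rows; each row shifts and turns the commanded pose from where the row before left it, along the tool's axes as they then stand; what a row does not reach is not made up. A row lasts 1/10 s, in which the tool goes at most 50 mm and 8.59 degrees, less where a joint would pass 70% of its speed; a pose out of reach is approached as far as the arm can. A call is refused whole if a number of a shift passes 1 or a number of a turn 1, either way. A call with a gripper value outside its range is refused whole. The fingers move at their own pace and stop on an object; FORCE is the grip in N (left out, the last holds). Time passes only in rows, so rows that do not move let the fingers close, or fill a call up. It gives the time, the measured TCP pose, the force, the opening and the grip force at its end, in the units of the state.
- sense(): the state, without advancing time (a new reading comes with each control period).
- capture(name): name is "side" or "top" or "wrist"; returns the picture (420x560x3 uint8, blue, green, red); there is no depth.
- camera_model(name): a dict with "fx", "fy", "cx", "cy" (pixels), "k1" (the pictures are not rectified: a ray, as slopes to the right and down, at radius r is drawn at 1 + k1 r^2 times it, then the intrinsics apply), "world_from_camera" (4x4, takes a point from camera to world coordinates); the wrist camera has in their place "T_tool_cam" (4x4, takes a point from camera to tool coordinates, whose origin is the TCP and whose axes are the flange's). Camera axes: x right, y up, looking along -z (the intrinsics and any distortion apply to the point x, -y, -z); pixel columns grow to the right and rows downward; lengths in mm; the calibration is good to about 2 mm. A picture is of the moment at which its call begins: read the wrist's pose just before it. camera_model takes no time and is no camera call.
- finish_job(): hands the job in; it is judged then, once.
The state is a dict: "time_s": time; "joints": joint angles; "dq": joint speeds; "tau": joint torques, N m; "eef_pos": TCP position; "ee_rot": TCP orientation; "force": force on the tool from outside, world axes, zero at the start; "wrist_torque": the same for the moment, N m; "grip_width": opening from 0.0 (shut) to 1.0 (fully open); "grip_force": force on a finger pad.
Only numpy, scipy, OpenCV 4.12 (cv2) and the standard library are available. Lean on these libraries where they do the work, as an engineer would, in place of code of your own. Each camera call takes 0.05 s, during which the arm holds its last target. There are 200 camera calls.

## Working session

There is one attempt and no reset: what is moved stays moved. The work goes in short steps, Python scripts to look and compute and a shell command to move; the robot and the scene stay as the last step left them, time stands still between calls to the robot, and variables do not carry over. Pictures are saved under pics/ and viewed, at most 10 in all, crops included, and the job is handed in when it is done.

```bash
mkdir -p pics; python3 - <<'E'
from rig import *
import cv2, numpy as np
s=sense();print(s)
for n in("top","side","wrist"):
    cv2.imwrite(f"pics/{n}0.png",capture(n)); print(n,camera_model(n))
E
```

```text
{'time_s': 0.0, 'joints': array([ 1.00260592e+00,  3.13448568e-01,  1.49846248e+00,  3.40256734e-05,
        1.33102130e+00, -2.23408348e-01]), 'dq': array([ 0.00066206, -0.00244419, -0.00201613,  0.00025446, -0.00042725,
        0.00040536]), 'tau': array([ 1.96475215e-03, -4.12268078e+01, -2.59742403e+01, -4.25111193e-05,
        4.04467777e-03,  2.97895315e-05]), 'eef_pos': array([177.27755185, 493.82796768, 195.42629195]), 'ee_rot': array([-2.73502521e-04,  1.71542380e-01,  9.85176514e-01, -6.11689211e-04]), 'force': array([-0.13202911,  0.07665955, -0.06510005]), 'wrist_torque': array([ 0.00195205,  0.03812592, -0.04128795]), 'grip_force': 0.0, 'grip_width': 0.9982174268125219}
top {'fx': 462.4087277428524, 'fy': 462.4087277428524, 'cx': 281.1252906919221, 'cy': 210.5143979342867, 'k1': -0.03573518901061503, 'world_from_camera': array([[-1.65335409e-02,  9.92852712e-01, -1.18195325e-01,
         4.87072109e+02],
       [-9.99773582e-01, -1.79998013e-02, -1.13486228e-02,
        -6.35954190e+01],
       [-1.33950032e-02,  1.17980930e-01,  9.92925513e-01,
         1.12845948e+03],
[... 378 characters left out ...]
335e-01,
        -8.63315783e+02],
       [ 8.03895786e-03,  8.55670041e-01,  5.17459328e-01,
         5.58519070e+02],
       [ 0.00000000e+00,  0.00000000e+00,  0.00000000e+00,
         1.00000000e+00]])}
wrist {'fx': 350.65449887849104, 'fy': 350.65449887849104, 'cx': 283.8574501967611, 'cy': 212.89770170649965, 'k1': -0.07913820732339541, 'T_tool_cam': array([[-2.76117330e-04,  9.49608843e-01,  3.13437345e-01,
         8.11513786e+01],
       [ 9.99999935e-01,  1.89028368e-04,  3.08241197e-04,
         1.21150316e+00],
       [ 2.33460017e-04,  3.13437410e-01, -9.49608833e-01,
        -1.79169381e+02],
       [ 0.00000000e+00,  0.00000000e+00,  0.00000000e+00,
         1.00000000e+00]])}
```

View pics/top0.png

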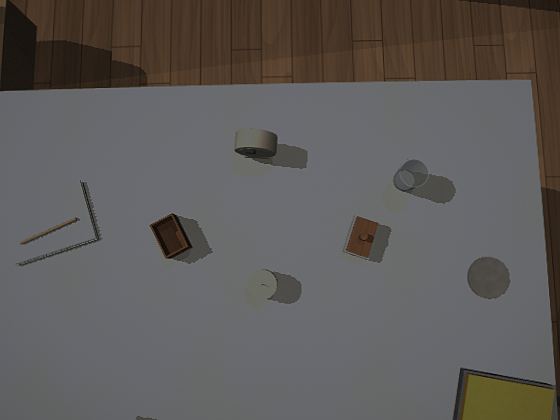

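View pics/side0.png

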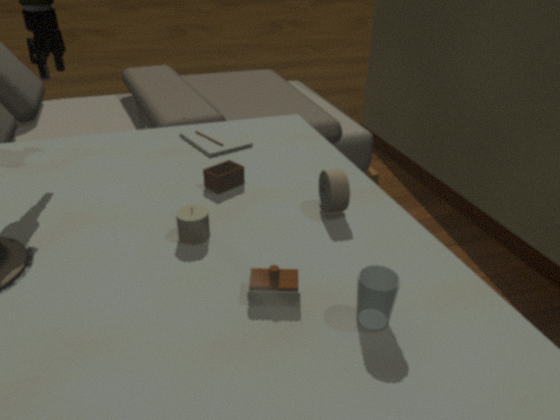

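The top view shows the box at about (171,236), the nested lids at (362,238), the candle at (263,285), the clock at (256,142) and the tumbler at (411,176). I'll zoom in on the two parts.

```bash
cat > h.py <<'E'
import numpy as np, cv2
from rig import *
from scipy.spatial.transform import Rotation as R
def Q(q): return R.from_quat([q[1],q[2],q[3],q[0]])
def wfc(n,s=None):
    m=camera_model(n)
    if n!="wrist": return m,m["world_from_camera"]
    T=np.eye(4);T[:3,:3]=Q(s["ee_rot"]).as_matrix();T[:3,3]=s["eef_pos"]
    return m,T@m["T_tool_cam"]
def plane(n,px,z,s=None):
    m,W=wfc(n,s); px=np.atleast_2d(px).astype(float)
    d=(px-[m["cx"],m["cy"]])/[m["fx"],m["fy"]]; u=d.copy()
    for _ in range(20): u=d/(1+m["k1"]*(u**2).sum(1,keepdims=True))
    r=np.c_[u[:,0],-u[:,1],-np.ones(len(u))]@W[:3,:3].T; o=W[:3,3]
    return (o+r*((z-o[2])/r[:,2])[:,None])[:,:2]
def proj(n,P,s=None):
    m,W=wfc(n,s); p=(np.atleast_2d(P)-W[:3,3])@W[:3,:3]
    u=np.c_[p[:,0],-p[:,1]]/(-p[:,2:]); u=u*(1+m["k1"]*(u**2).sum(1,keepdims=True))
    return u*[m["fx"],m["fy"]]+[m["cx"],m["cy"]]
def rect(cx,cy,yaw,lx,ly,z):
    c,s_=np.cos(yaw),np.sin(yaw)
    return np.array([[cx+c*a*lx/2-s_*b*ly/2,cy+s_*a*lx/2+c*b*ly/2,z] for a,b in((1,1),(-1,1),(-1,-1),(1,-1))])
E
python3 - <<'E'
from h import *
im=cv2.imread("pics/top0.png")
f=lambda x,y:cv2.resize(im[y-30:y+30,x-30:x+30],(400,400),interpolation=cv2.INTER_CUBIC)
o=np.hstack([f(171,236),f(362,238)]);cv2.imwrite("pics/z0.png",cv2.convertScaleAbs(o,alpha=1.8))
for nm,p,z in(("box",(171,236),50),("lid",(362,238),40),("candle",(263,285),60),("clock",(256,142),60),("tumbler",(411,176),48)): print(nm,plane("top",p,z))
E
```

```text
box [[559.92900508 208.07093043]]
lid [[ 548.11734169 -240.23201631]]
candle [[443.50233566  -7.10147439]]
clock [[779.02687172   5.52072971]]
tumbler [[ 692.5514577  -360.71416822]]
```

View pics/z0.png

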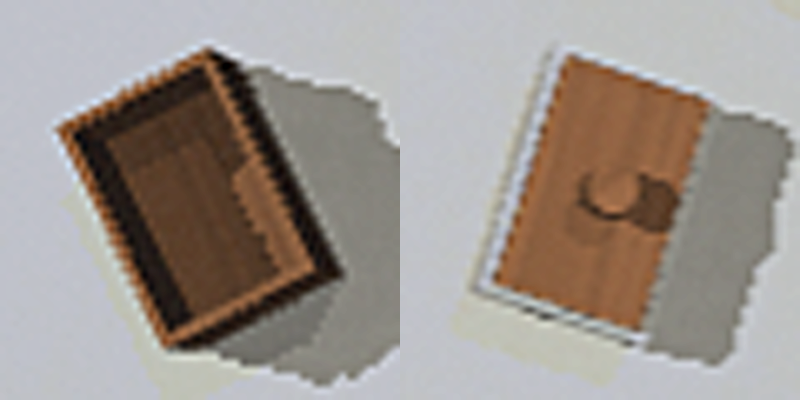

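Zoom factor is 6.667. The box rim corners are at about (62,130), (208,52), (315,275) and (168,345). The outer lid's plate corners are at (565,55), (712,100), (640,330) and (497,285), with the knob top near (615,190).

```bash
cat >> h.py <<'E'
def fitrect(n,px,lx,ly,z,s=None,g=None):
    from scipy.optimize import least_squares
    c=plane(n,px,z,s); m=c.mean(0)
    r=least_squares(lambda v:(proj(n,rect(*v,lx,ly,z),s)-px).ravel(),[*m,g])
    return r.x,np.sqrt((r.fun**2).mean())
def rel(target,yaw,tz,s=None):
    "tool-axis shift (units) and turn about tool z to bring tool to xyz with tool y along yaw+90deg (nearest half turn), level"
    s=s or sense(); M=Q(s["ee_rot"]); d=M.inv().apply(np.array([*target,tz])-s["eef_pos"])
    best=min((R.from_matrix(np.array([[a*np.cos(yaw),a*np.sin(yaw),0],[a*np.sin(yaw),-a*np.cos(yaw),0],[0,0,-1]]).T) for a in(1,-1)),key=lambda B:(M.inv()*B).magnitude())
    rv=(M.inv()*best).as_rotvec(degrees=True)
    print("shift/25:",np.round(d/25,3),"turn/8:",np.round(rv/8,3),"tcp",np.round(s["eef_pos"],1),"t",s["time_s"],"F",np.round(s["force"],1),"grip",round(s["grip_width"],3),round(s["grip_force"],1),"j",np.round(s["joints"],2))
E
python3 - <<'E'
from h import *
k=400/60
b=np.array([(208,52),(62,130),(168,345),(315,275)])/k+[141,206]
l=np.array([(565,55),(497,285),(640,330),(712,100)])/k-[60,0]+[332,208]
# order to (+,+),(-,+),(-,-),(+,-): +x is up, +y is left
print("box",fitrect("top",b[[1,2,3,0]]-.5,88,60,50,None,.45))
print("cover",fitrect("top",l[[0,1,2,3]]-.5,86,54,40,None,-.29))
v,_=fitrect("top",l[[0,1,2,3]]-.5,86,54,40,None,-.29)
rel(v[:2],v[2],200)
E
```

```text
box (array([5.61213459e+02, 2.13527729e+02, 4.58798748e-01]), np.float64(0.48245362077542336))
cover (array([ 5.52118658e+02, -2.40481258e+02, -3.27545244e-01]), np.float64(0.21091996694576096))
shift/25: [-24.038 -22.579  -0.16 ] turn/8: [-0.007 -0.002 -0.124] tcp [177.3 493.9 195.6] t 0.15 F [-0.1 -0.1 -0.5] grip 1.001 0.0 j [ 1.    0.31  1.5   0.    1.33 -0.22]
```

```bash
python3 -m crank '[[[-1,-0.3,0,0,0,0,85],[-1,-0.3,0,0,0,0,85],[-1,-0.3,0,0,0,0,85],[-1,-0.3,0,0,0,0,85],[-1,-0.3,0,0,0,0,85],[-1,-0.3,0,0,0,0,85],[-1,-0.3,0,0,0,0,85],[-1,-0.3,0,0,0,0,85]]]'
python3 -m crank '[[[-1,-0.3,0,0,0,0,85],[-1,-0.3,0,0,0,0,85],[-1,-0.3,0,0,0,0,85],[-1,-0.3,0,0,0,0,85],[-1,-0.3,0,0,0,0,85],[-1,-0.3,0,0,0,0,85],[-1,-0.3,0,0,0,0,85],[-1,-0.3,0,0,0,0,85]]]'
python3 -m crank '[[[-1,-0.2,0,0,0,0,85],[-0.8,-0.2,0,0,0,0,85],[-0.4,-0.1,0,0,0,0,85],[0,0,0,0,0,0,85],[0,0,0,0,0,0,85],[0,0,0,0,0,0,85],[0,0,0,0,0,0,85],[0,0,0,0,0,0,85]]]'
python3 - <<'E'
from h import *
s=sense(); im=capture("wrist"); np.save("s_box.npy",s,allow_pickle=True)
cv2.imwrite("pics/w_box_raw.png",im)
print(s["eef_pos"])
E
```

```text
time_s: 0.95
eef_pos: [346.1, 369.2, 195.8]
ee_rot: [-0.0, 0.172, 0.985, -0.0]
force: [1.0, -1.1, 0.1]
grip_width: 0.997
grip_force: 0.0
time_s: 1.75
eef_pos: [514.0, 245.2, 195.7]
ee_rot: [-0.0, 0.172, 0.985, -0.0]
force: [0.2, -0.8, 0.2]
grip_width: 0.999
grip_force: 0.0
time_s: 2.55
eef_pos: [560.6, 216.0, 196.2]
ee_rot: [0.0, 0.171, 0.985, 0.0]
force: [0.9, -0.0, 0.5]
grip_width: 0.997
grip_force: 0.0
[560.56946809 216.02415894 196.16791976]
```

View pics/w_box_raw.png

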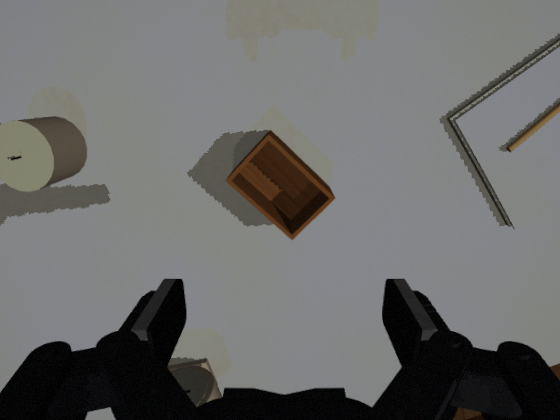

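The wrist view shows the box with rim corners near (271,130), (334,198), (292,239) and (227,181), and the candle on the left. I'll refine its pose with a silhouette fit.

```bash
cat >> h.py <<'E'
def brown(im):
    h=cv2.cvtColor(im,cv2.COLOR_BGR2HSV); m=((h[...,0]<20)&(h[...,1]>95)&(h[...,2]>20)).astype(np.uint8)
    return cv2.morphologyEx(cv2.morphologyEx(m,cv2.MORPH_OPEN,np.ones((3,3))),cv2.MORPH_CLOSE,np.ones((7,7)))
def comp(m,px):
    n,L,st,c=cv2.connectedComponentsWithStats(m)
    i=min(range(1,n),key=lambda i:np.hypot(*(c[i]-px)) if st[i,4]>100 else 1e9); return (L==i).astype(np.uint8),st[i]
def fitsil(n,mask,prisms,g,s):
    "fit x,y,yaw of a stack of prisms (lx,ly,z0,z1) to a filled mask"
    from scipy.optimize import minimize
    mask=cv2.GaussianBlur(mask.astype(np.float32),(0,0),1)
    def f(v):
        a=np.zeros(mask.shape,np.uint8)
        for lx,ly,z0,z1 in prisms:
            p=np.vstack([proj(n,rect(*v,lx,ly,z),s) for z in(z0,z1)]).astype(np.float32)
            cv2.fillConvexPoly(a,np.round(cv2.convexHull(p)*16).astype(np.int32),255,cv2.LINE_AA,4)
        return float(np.abs(cv2.GaussianBlur(a.astype(np.float32)/255,(0,0),1)-mask).sum())
    r=minimize(f,g,method="Nelder-Mead",options=dict(initial_simplex=np.array([g,g+np.array([6,0,0]),g+np.array([0,6,0]),g+np.array([0,0,.08])]),xatol=.02,fatol=.01))
    return r.x,r.fun
E
python3 - <<'E'
from h import *
s=np.load("s_box.npy",allow_pickle=True).item(); im=cv2.imread("pics/w_box_raw.png")
m,st=comp(brown(im),(280,184)); print(st, m.sum())
g,e=fitrect("wrist",np.array([(292,239),(227,181),(271,130),(334,198)],float)[[0,1,2,3]],88,60,50,s,.46); print("4c",g,e)
for o in range(4):
    px=np.roll(np.array([(292,239),(227,181),(271,130),(334,198)],float),o,0); print(o,fitrect("wrist",px,88,60,50,s,.46))
v,c=fitsil("wrist",m,[(88,60,0,50)],np.array([561.,213.5,.459]),s); print("sil",v,c)
print("top",fitsil("top",comp(brown(cv2.imread("pics/top0.png")),(171,236))[0],[(88,60,0,50)],np.array([561.,213.5,.459]),None))
rel((552.1,-240.5),-.3275,196)
E
```

```text
[ 226  131  108  108 6048] 6048
4c [5.63661832e+02 2.12869457e+02 4.39510256e-01] 44.13541848609124
0 (array([5.63661832e+02, 2.12869457e+02, 4.39510256e-01]), np.float64(44.13541848609124))
1 (array([5.66729190e+02, 2.12607554e+02, 1.64874072e-01]), np.float64(54.74642917846713))
2 (array([563.66182912, 212.86945827,  -2.7020505 ]), np.float64(44.13541853411836))
3 (array([565.29577312, 213.12463467,  -0.62045507]), np.float64(54.47019316291234))
sil [5.62638899e+02 2.13003866e+02 4.70415633e-01] 238.9905548095703
top (array([559.17165405, 212.33809131,   0.60286443]), np.float64(505.43072509765625))
shift/25: [-5.84e+00 -1.73e+01  5.00e-03] turn/8: [ 0.     0.001 -0.12 ] tcp [560.7 215.9 196.1] t 2.6 F [-0.4  0.6 -1.1] grip 0.996 0.0 j [ 0.17  0.48  1.25 -0.    1.41 -1.05]
```

```bash
python3 -m crank '[[[-0.34,-1,0,0,0,0,85],[-0.34,-1,0,0,0,0,85],[-0.34,-1,0,0,0,0,85],[-0.34,-1,0,0,0,0,85],[-0.34,-1,0,0,0,0,85],[-0.34,-1,0,0,0,0,85],[-0.34,-1,0,0,0,0,85],[-0.34,-1,0,0,0,0,85]]]' >/dev/null
python3 -m crank '[[[-0.34,-1,0,0,0,0,85],[-0.34,-1,0,0,0,0,85],[-0.34,-1,0,0,0,0,85],[-0.34,-1,0,0,0,0,85],[-0.34,-1,0,0,0,0,85],[-0.34,-1,0,0,0,0,85],[-0.34,-1,0,0,0,0,85],[-0.34,-1,0,0,0,0,85]]]' >/dev/null
python3 -m crank '[[[-0.3,-0.9,0,0,0,-0.12,85],[-0.1,-0.4,0,0,0,0,85],[0,0,0,0,0,0,85],[0,0,0,0,0,0,85],[0,0,0,0,0,0,85],[0,0,0,0,0,0,85],[0,0,0,0,0,0,85],[0,0,0,0,0,0,85]]]'
python3 - <<'E'
from h import *
s=sense(); im=capture("wrist"); np.save("s_lid.npy",s,allow_pickle=True)
cv2.imwrite("pics/w_lid_raw.png",im)
s0=np.load("s_box.npy",allow_pickle=True).item()
print("box corners",fitrect("wrist",np.array([(292,239),(334,198),(271,130),(227,181)],float),88,60,50,s0,.46),fitrect("wrist",np.array([(334,198),(271,130),(227,181),(292,239)],float),88,60,50,s0,.46))
m,st=comp(brown(im),proj("wrist",[[552,-240.5,40]],s)[0]); print(st)
v,c=fitsil("wrist",m,[(86,54,32,40),(16,16,40,62)],np.array([552.1,-240.5,-.3275]),s); print(v,c)
k=proj("wrist",rect(*v,86,54,40),s); print(k)
x,y=k.mean(0).astype(int);a=im[y-60:y+60,x-80:x+80].copy()
a=cv2.resize(a,(800,600),interpolation=cv2.INTER_CUBIC)
cv2.polylines(a,[np.round((k-[x-80,y-60]+.5)*5).astype(int)],True,(0,255,0));cv2.imwrite("pics/w_lid_z.png",a)
rel(v[:2],v[2],8)
E
```

```text
time_s: 5.0
eef_pos: [552.4, -240.5, 196.1]
ee_rot: [0.0, 0.163, 0.987, -0.0]
force: [-1.0, 0.8, -0.8]
grip_width: 0.997
grip_force: 0.0
box corners (array([561.3818029 , 213.09662014,  -1.09934845]), np.float64(13.908620679071834)) (array([5.61552078e+02, 2.14492091e+02, 4.50073506e-01]), np.float64(1.4868255620580106))
[ 254  140   56   86 4645]
[ 5.52323969e+02 -2.42413755e+02 -3.48087222e-01] 291.0290832519531
[[306.59173907 226.46493082]
 [310.1900079  141.263994  ]
 [253.12973871 140.11831363]
 [253.65673031 225.4592371 ]]
shift/25: [-0.021 -0.07   7.522] turn/8: [-0.     0.001  0.145] tcp [ 552.4 -240.6  196. ] t 5.05 F [-0.2 -0.2 -0.1] grip 0.998 0.0 j [-0.61  0.49  1.25  0.    1.41 -1.85]
```

View pics/w_lid_z.png

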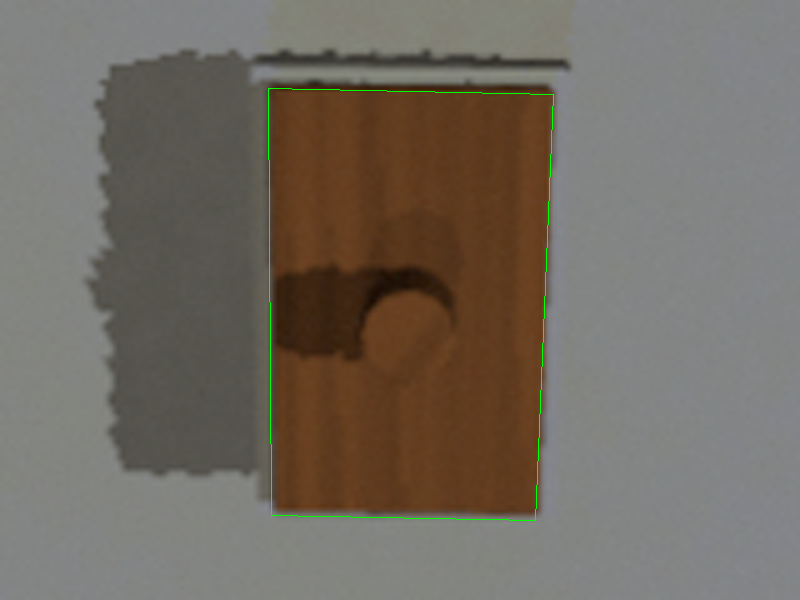

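The plate corners are at about zoom (270,85), (550,87), (543,513) and (271,513). The dark line at y≈62 is the lower edge of the dish's far face, x 255 to 568. The tool is already aligned in yaw.

```bash
python3 - <<'E'
from h import *
s=np.load("s_lid.npy",allow_pickle=True).item()
c=np.array([(271,513),(270,85),(550,87),(543,513)])/5+[200,123]-.5
for o in range(4):
    for w in(1,-1):
        v,e=fitrect("wrist",np.roll(c[::w],o,0),86,54,40,s,-.33)
        if e<3: print(v,e)
        if e<3 and abs(v[2])<1: b=v
tx=Q(s["ee_rot"]).apply([1,0,0])[:2]; ty=Q(s["ee_rot"]).apply([0,1,0])[:2]
for z,px in((12,[(255,62),(568,66)]),):
    p=plane("wrist",np.array(px)/5+[200,123]-.5,z,s)-b[:2]
    print("dish far edge rel. cover along tool x (46 nominal)",p@tx,"y",p@ty)
print("knob top",plane("wrist",np.array([(407,338)])/5+[200,123]-.5,62,s), "toolyaw",np.arctan2(-tx[1],-tx[0]))
rel(b[:2],b[2],8,s)
E
```

```text
[ 5.51542650e+02 -2.41810855e+02 -3.35713506e-01] 0.4627433439329934
[ 551.54264965 -241.81085523    2.80587915] 0.4627433439329884Traceback (most recent call last):
  File "<stdin>", line 6, in <module>
  File "h.py", line 26, in fitrect
    r=least_squares(lambda v:(proj(n,rect(*v,lx,ly,z),s)-px).ravel(),[*m,g])
    return func(*args, **kwargs)
    result = trf(vector_fun.fun, vector_fun.jac, x0, f0, J0, lb, ub, ftol, xtol,
                 gtol, max_nfev, x_scale, loss_function, tr_solver,
                 tr_options.copy(), verbose, callback=callback_wrapped)
    return trf_no_bounds(
        fun, jac, x0, f0, J0, ftol, xtol, gtol, max_nfev, x_scale,
        loss_function, tr_solver, tr_options, verbose, callback=callback)
    J = jac(x)
    self._update_jac()
    ~~~~~~~~~~~~~~~~^^
    self.J = self.jac_wrapped(xp_copy(self.x), f0=self.f)
             ~~~~~~~~~~~~~~~~^^^^^^^^^^^^^^^^^^^^^^^^^^^^
    J, dct = approx_derivative(
             ~~~~~~~~~~~~~~~~~^
        self.fun,
        ^^^^^^^^^
    ...<2 lines>...
        **self.finite_diff_options,
        ^^^^^^^^^^^^^^^^^^^^^^
[... 366 characters left out ...]
                 ^^^^^^^
    f = np.atleast_1d(self.fun(x, *self.args, **self.kwargs))
                      ~~~~~~~~^^^^^^^^^^^^^^^^^^^^^^^^^^^^^^
    return np.atleast_1d(self.fun(x))
                         ~~~~~~~~^^^
    return self.f(x, *self.args, **self.kwargs)
           ~~~~~~^^^^^^^^^^^^^^^^^^^^^^^^^^^^^^
  File "h.py", line 26, in <lambda>
    r=least_squares(lambda v:(proj(n,rect(*v,lx,ly,z),s)-px).ravel(),[*m,g])
                              ~~~~^^^^^^^^^^^^^^^^^^^^^^
  File "h.py", line 17, in proj
    m,W=wfc(n,s); p=(np.atleast_2d(P)-W[:3,3])@W[:3,:3]
        ~~~^^^^^
  File "h.py", line 6, in wfc
    m=camera_model(n)
ValueError: time passes only in moves, steps and waits
```

```bash
sed -i 's/^def Q(q)/import functools\ncamera_model=functools.lru_cache(None)(camera_model)\ndef Q(q)/' h.py
python3 - <<'E'
from h import *
s=np.load("s_lid.npy",allow_pickle=True).item()
b=np.array([551.54,-241.81,-.3357])
tx=Q(s["ee_rot"]).apply([1,0,0])[:2]; ty=Q(s["ee_rot"]).apply([0,1,0])[:2]
p=plane("wrist",np.array([(255,62),(568,66)])/5+[200,123]-.5,12,s)-b[:2]
print("dish far edge rel. cover along tool x (46 nominal)",p@tx,"y",p@ty)
print("knob top",plane("wrist",np.array([(407,338)])/5+[200,123]-.5,62,s), "toolyaw",np.arctan2(-tx[1],-tx[0]))
rel(b[:2],b[2],8)
E
```

```text
dish far edge rel. cover along tool x (46 nominal) [44.71003521 43.87298355] y [-31.42876711  32.4828135 ]
knob top [[ 551.99147817 -242.07397486]] toolyaw -0.3277053248116044
shift/25: [ 0.016 -0.057  7.522] turn/8: [-0.     0.001  0.057] tcp [ 552.4 -240.6  196. ] t 5.05 F [-0.2 -0.2 -0.1] grip 0.998 0.0 j [-0.61  0.49  1.25  0.    1.41 -1.85]
```

```bash
python3 -m crank '[[[0,-0.06,0.9,0,0,0.06,85],[0,0,0.9,0,0,0,85],[0,0,0.9,0,0,0,85],[0,0,0.9,0,0,0,85],[0,0,0.9,0,0,0,85],[0,0,0.9,0,0,0,85],[0,0,0.8,0,0,0,85],[0,0,0.6,0,0,0,85]]]' > /dev/null
python3 -m crank '[[[0,0,0.3,0,0,0,85],[0,0,0.2,0,0,0,85],[0,0,0.2,0,0,0,85],[0,0,0,0,0,0,85],[0,0,0,0,0,0,85],[0,0,0,0,0,0,70],[0,0,0,0,0,0,64],[0,0,0,0,0,0,62]]]' 30
python3 - <<'E'
from h import *
s=sense(); im=capture("wrist"); cv2.imwrite("pics/w_grip.png",im);rel((551.54,-241.81),-.3357,8)
E
```

```text
time_s: 6.65
eef_pos: [551.9, -242.3, 8.7]
ee_rot: [0.0, 0.167, 0.986, -0.0]
force: [-0.6, 0.3, -0.1]
grip_width: 0.726
grip_force: 0.0
shift/25: [0.019 0.013 0.026] turn/8: [-0.001  0.002 -0.005] tcp [ 551.9 -242.3    8.7] t 6.7 F [-0.1 -0.2 -0.2] grip 0.728 0.0 j [-0.61  0.68  1.45 -0.    1.01 -1.84]
```

View pics/w_grip.png

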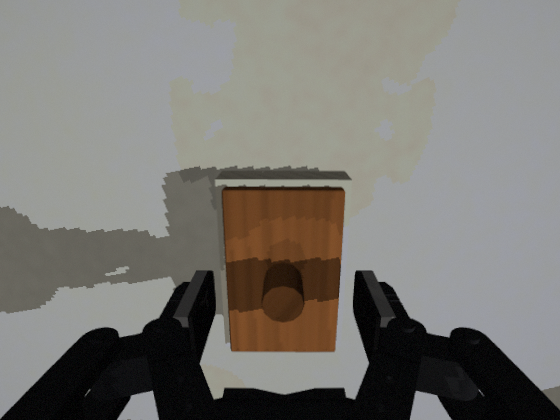

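Both fingers stand beside the dish; plate corners are near (222,188), (345,188), (336,351) and (231,351), with the dish's far rim at y≈180. Not clamped yet, so I'll close and lift a little.

```bash
python3 -m crank '[[[0,0,0,0,0,0,58],[0,0,0,0,0,0,56],[0,0,0,0,0,0,56],[0,0,0,0,0,0,56],[0,0,0,0,0,0,56],[0,0,0,0,0,0,56],[0,0,0,0,0,0,56],[0,0,0,0,0,0,56]]]' 60
python3 -m crank '[[[0,0,-0.2,0,0,0,56],[0,0,-0.4,0,0,0,56],[0,0,-0.6,0,0,0,56],[0,0,-0.6,0,0,0,56],[0,0,-0.6,0,0,0,56],[0,0,-0.4,0,0,0,56],[0,0,-0.2,0,0,0,56],[0,0,0,0,0,0,56]]]' 60
python3 - <<'E'
from h import *
s=sense(); im=capture("wrist"); np.save("s_held.npy",s,allow_pickle=True); cv2.imwrite("pics/w_held.png",im)
cv2.imwrite("pics/w_held_z.png",cv2.resize(im[160:370,180:390],(600,600),interpolation=cv2.INTER_CUBIC))
rel((552,-242),-.3357,8)
E
```

```text
time_s: 7.5
eef_pos: [551.8, -242.2, 8.5]
ee_rot: [-0.0, 0.167, 0.986, 0.0]
force: [0.5, 0.3, -0.4]
grip_width: 0.652
grip_force: 0.0
time_s: 8.3
eef_pos: [552.1, -242.4, 84.3]
ee_rot: [0.001, 0.167, 0.986, -0.0]
force: [-0.1, 1.4, -0.5]
grip_width: 0.656
grip_force: 0.0
shift/25: [-0.006  0.011  3.021] turn/8: [-0.     0.    -0.005] tcp [ 551.8 -242.2   83.5] t 8.35 F [-0.3  0.1 -0.1] grip 0.656 0.0 j [-0.61  0.58  1.4  -0.    1.16 -1.84]
```

View pics/w_held_z.png

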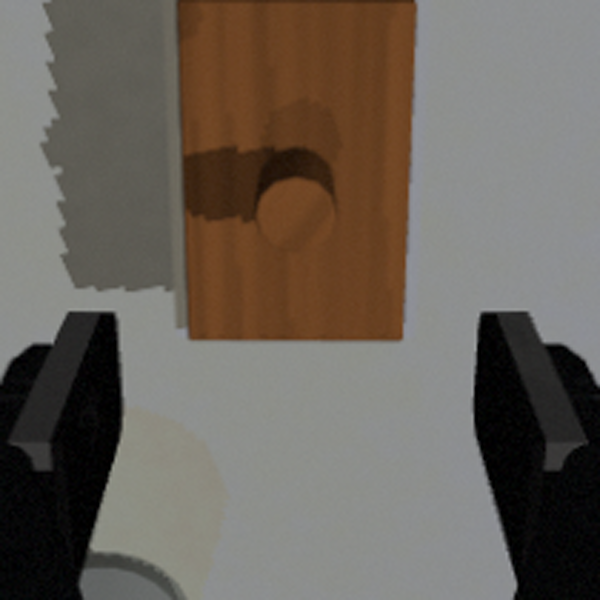

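The lids stayed on the table: the fingers showed no contact at 56 mm. In this view the fingertips' inner corners are at about full-image (221,269) and (347,269). I'll check where those tips actually are.

```bash
python3 - <<'E'
from h import *
s=np.load("s_held.npy",allow_pickle=True).item()
M=Q(s["ee_rot"])
for z in(0,-10,-20,-30,-40):
    print(z,[np.round(proj("wrist",M.apply([[x,w,z]])+s["eef_pos"],s)[0],0) for x in(11,-11) for w in(-28,28)])
E
```

```text
0 [array([231., 232.]), array([333., 232.]), array([233., 268.]), array([331., 268.])]
-10 [array([228., 239.]), array([335., 239.]), array([230., 276.]), array([333., 276.])]
-20 [array([225., 247.]), array([338., 247.]), array([227., 286.]), array([336., 286.])]
-30 [array([222., 255.]), array([341., 255.]), array([224., 296.]), array([339., 296.])]
-40 [array([218., 265.]), array([345., 265.]), array([221., 308.]), array([342., 308.])]
```

```bash
python3 - <<'E'
from h import *
s=sense(); im=capture("side"); cv2.imwrite("pics/side1_raw.png",im)
M=Q(s["ee_rot"]); c=proj("side",[s["eef_pos"]])[0].astype(int); k=5
x0,y0=c[0]-60,c[1]-70; a=cv2.resize(im[y0:y0+120,x0:x0+120],(600,600),interpolation=cv2.INTER_CUBIC)
a=cv2.convertScaleAbs(a,alpha=1.5,beta=20)
for z in(0,-10,-20,-30,-40):
    for w in(-28,28):
        p=proj("side",M.apply([[0,w,z]])+s["eef_pos"])[0]; cv2.circle(a,tuple(int(v) for v in (p-[x0,y0]+.5)*k),3,(0,255-5*-z,255 if z==0 else 0),-1)
cv2.imwrite("pics/side1.png",a); print(s["eef_pos"],s["time_s"])
E
```

```text
[ 551.75850403 -242.20293279   83.52336119] 8.35
```

View pics/side1.png

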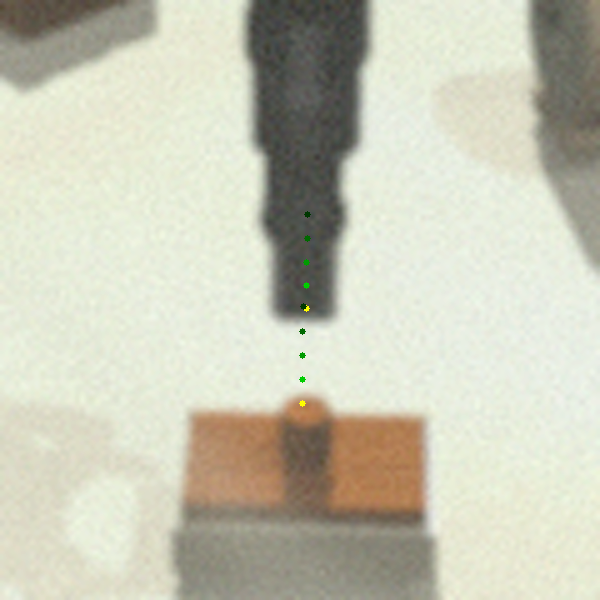

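The visible finger tip is at y≈318, while the reported TCP plots at y≈403. So the real fingertips stand about 36–38 mm short of the reported TCP, which matches the wrist view, and I have to go about 32 mm lower.

```bash
python3 -m crank '[[[0,0,0,0,0,0,85],[0,0,0,0,0,0,85],[0,0,0.2,0,0,0,85],[0,0,0.5,0,0,0,85],[0,0,0.7,0,0,0,85],[0,0,0.7,0,0,0,85],[0,0,0.6,0,0,0,85],[0,0,0.4,0,0,0,85]]]' 60
python3 -m crank '[[[0,0,0.3,0,0,0,85],[0,0,0.3,0,0,0,85],[0,0,0.2,0,0,0,85],[0,0,0.2,0,0,0,85],[0,0,0.1,0,0,0,85],[0,0,0.06,0,0,0,85],[0,0,0,0,0,0,85],[0,0,0,0,0,0,80]]]'
python3 -m crank '[[[0,0,0,0,0,0,70],[0,0,0,0,0,0,65],[0,0,0,0,0,0,62],[0,0,0,0,0,0,58],[0,0,0,0,0,0,54],[0,0,0,0,0,0,54],[0,0,0,0,0,0,54],[0,0,0,0,0,0,54]]]' 60
```

```text
time_s: 9.2
eef_pos: [551.2, -241.8, 4.1]
ee_rot: [-0.001, 0.167, 0.986, 0.0]
force: [-0.8, -1.2, -0.3]
grip_width: 0.995
grip_force: 0.0
time_s: 10.0
eef_pos: [551.9, -242.3, -22.8]
ee_rot: [0.0, 0.167, 0.986, -0.0]
force: [-0.9, -0.8, 0.3]
grip_width: 0.936
grip_force: 0.0
time_s: 10.8
eef_pos: [552.1, -242.5, -22.3]
ee_rot: [0.0, 0.167, 0.986, -0.0]
force: [-1.7, 0.4, 5.9]
grip_width: 0.704
grip_force: 66.3
```

```bash
python3 -m crank '[[[0,0,-0.1,0,0,0,54],[0,0,-0.2,0,0,0,54],[0,0,-0.3,0,0,0,54],[0,0,-0.5,0,0,0,54],[0,0,-0.6,0,0,0,54],[0,0,-0.6,0,0,0,54],[0,0,-0.6,0,0,0,54],[0,0,-0.6,0,0,0,54]]]' 60
python3 -m crank '[[[0,0,-0.6,0,0,0,54],[0,0,-0.6,0,0,0,54],[0,0,-0.6,0,0,0,54],[0,0,-0.4,0,0,0,54],[0,0,-0.2,0,0,0,54],[0,0,0,0,0,0,54],[0,0,0,0,0,0,54],[0,0,0,0,0,0,54]]]' 60
python3 - <<'E'
from h import *
s=sense(); im=capture("wrist"); np.save("s_held.npy",s,allow_pickle=True); cv2.imwrite("pics/w_held2.png",im)
cv2.imwrite("pics/w_held2_z.png",cv2.convertScaleAbs(cv2.resize(im[150:400,160:410],(600,600),interpolation=cv2.INTER_CUBIC),alpha=1.4))
v,e=fitsil("side",comp(brown(capture("side")),proj("side",[[*s["eef_pos"][:2],s["eef_pos"][2]+50]])[0])[0],[(86,54,0,1)],np.array([552,-242,-.33]),None) if 0 else (0,0)
rel((562.4,213.3),.467,127,s)
E
```

```text
time_s: 11.6
eef_pos: [552.0, -242.3, 66.4]
ee_rot: [0.0, 0.167, 0.986, -0.0]
force: [0.0, -0.0, -3.0]
grip_width: 0.706
grip_force: 65.4
time_s: 12.4
eef_pos: [551.5, -242.0, 123.8]
ee_rot: [-0.001, 0.167, 0.986, 0.0]
force: [-0.7, -0.2, -3.1]
grip_width: 0.702
grip_force: 65.4
shift/25: [ 5.601 17.336 -0.116] turn/8: [ 0.006 -0.008 -5.754] tcp [ 551.5 -242.   123.8] t 12.4 F [-0.7 -0.2 -3.1] grip 0.702 65.4 j [-0.61  0.54  1.35 -0.    1.25 -1.84]
```

View pics/w_held2_z.png

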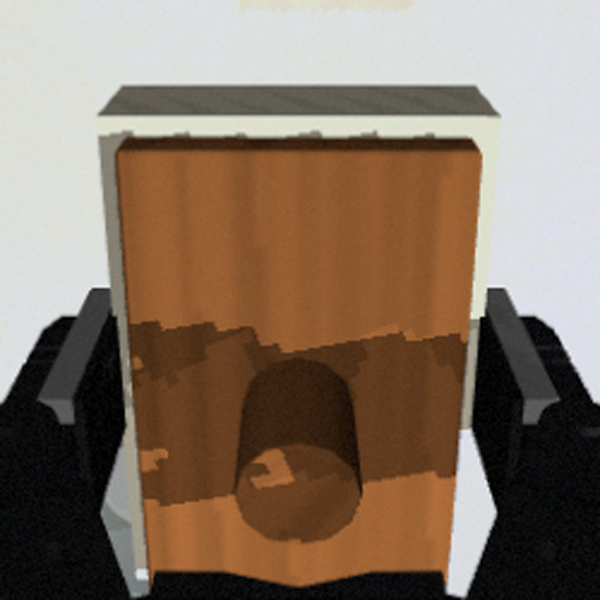

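Dish and lid are both held level. In the crop the dish's far rim corners are at (98,115) and (500,115), so I'll compute the dish's offset in the hand and refine the box pose with a chroma mask.

```bash
python3 - <<'E'
from h import *
s=np.load("s_held.npy",allow_pickle=True).item()
T=dict(s); T["eef_pos"]=np.zeros(3); T["ee_rot"]=np.array([1.,0,0,0])
f=lambda p:np.array(p)/2.4+[160,150]-.5
print("rim far (46,±31)",plane("wrist",f([(98,115),(500,115)]),-54.5,T).round(1))
print("low far (46,±31)",plane("wrist",f([(120,86),(480,86)]),-34.5,T).round(1))
print("knob top (0,0)",plane("wrist",f([(300,495)]),-84.5,T).round(1))
s0=np.load("s_box.npy",allow_pickle=True).item(); im=cv2.imread("pics/w_box_raw.png").astype(int)
for t in(8,14,20,28):
    m=((im[...,2]-im[...,0])>t).astype(np.uint8); m=comp(cv2.morphologyEx(m,cv2.MORPH_CLOSE,np.ones((3,3))),(280,184))[0]
    c=max(cv2.findContours(m,0,1)[0],key=cv2.contourArea); m=cv2.drawContours(m*0,[c],-1,1,-1)
    v,e=fitsil("wrist",m,[(88,60,0,50)],np.array([562.,213.5,.46]),s0); print(t,m.sum(),v.round(3),round(e))
    print(proj("wrist",rect(*v,88,60,50),s0).round(1).tolist())
s1=np.load("s_lid.npy",allow_pickle=True).item(); 
E
```

```text
rim far (46,±31) [[ 46.  -29.8]
 [ 46.   32.3]]
low far (46,±31) [[ 45.7 -30.4]
 [ 45.7  33.3]]
knob top (0,0) [[-0.3  1.4]]
8 11321 [552.252 199.226   0.79 ] 4825
[[318.5, 175.7], [232.6, 136.0], [208.8, 193.4], [291.4, 229.5]]
14 6211 [5.62319e+02 2.12928e+02 4.65000e-01] 113
[[334.7, 198.2], [267.8, 134.3], [225.0, 180.8], [291.5, 239.9]]
20 6092 [5.62428e+02 2.12940e+02 4.68000e-01] 197
[[334.8, 198.2], [267.7, 134.4], [225.0, 181.0], [291.7, 239.9]]
28 6016 [5.62998e+02 2.12844e+02 4.49000e-01] 268
[[334.6, 199.7], [268.9, 134.8], [225.3, 180.6], [290.8, 240.7]]
```

```bash
python3 -m crank '[[[0.065,0.2,0,0,0,0,54],[0.13,0.4,0,0,0,0,54],[0.194,0.6,0,0,0,0,54],[0.26,0.8,0,0,0,0,54],[0.324,1,0,0,0,0,54],[0.324,1,0,0,0,0,54],[0.324,1,0,0,0,0,54],[0.324,1,0,0,0,0,54]]]' 60 | head -2
python3 -m crank '[[[0.324,1,0,0,0,0,54],[0.324,1,0,0,0,0,54],[0.324,1,0,0,0,0,54],[0.324,1,0,0,0,0,54],[0.324,1,0,0,0,0,54],[0.324,1,0,0,0,0,54],[0.324,1,0,0,0,0,54],[0.324,1,0,0,0,0,54]]]' 60 | head -2
python3 -m crank '[[[0.29,0.9,0,0,0,0,54],[0.26,0.8,0,0,0,0,54],[0.19,0.6,0,0,0,0,54],[0.13,0.4,0,0,0,0,54],[0.1,0.3,0,0,0,0,54],[0.065,0.2,0,0,0,0,54],[0.02,0.07,0,0,0,0,54],[0,0,0,0,0,0,54]]]' 60
python3 -m crank '[[[0,0,0,0,0,-0.4,54],[0,0,0,0,0,-0.8,54],[0,0,0,0,0,-0.95,54],[0,0,0,0,0,-1,54],[0,0,0,0,0,-1,54],[0,0,0,0,0,-0.8,54],[0,0,0,0,0,-0.5,54],[0,0,0,0,0,-0.28,54]]]' 60
python3 -m crank '[[[0,0,0.2,0,0,0,54],[0,0,0.3,0,0,0,54],[0,0,0.3,0,0,0,54],[0,0,0.3,0,0,0,54],[0,0,0.2,0,0,0,54],[0,0,0,0,0,0,54],[0,0,0,0,0,0,54],[0,0,0,0,0,0,54]]]' 60
python3 - <<'E'
from h import *
rel((561.9,211.7),.465,15.5)
E
```

```text
time_s: 13.25
eef_pos: [555.1, -82.2, 124.6]
time_s: 14.05
eef_pos: [559.5, 127.9, 124.6]
time_s: 14.85
eef_pos: [562.4, 211.2, 124.5]
ee_rot: [-0.0, 0.168, 0.986, -0.0]
force: [0.1, -0.6, -2.9]
grip_width: 0.709
grip_force: 65.4
time_s: 15.65
eef_pos: [562.5, 210.9, 124.5]
ee_rot: [-0.0, -0.231, 0.973, -0.0]
force: [-0.6, 0.4, -2.3]
grip_width: 0.712
grip_force: 65.4
time_s: 16.45
eef_pos: [562.6, 211.5, 92.4]
ee_rot: [0.0, -0.23, 0.973, -0.0]
force: [0.2, -0.7, -2.3]
grip_width: 0.711
grip_force: 65.4
shift/25: [0.024 0.02  3.075] turn/8: [-0.002  0.005 -0.01 ] tcp [562.6 211.5  92.4] t 16.45 F [ 0.2 -0.7 -2.3] grip 0.711 65.4 j [ 0.16  0.57  1.39  0.    1.18 -1.87]
```

```bash
python3 - <<'E'
from h import *
s=sense(); im=capture("wrist"); cv2.imwrite("pics/w_over.png",im); np.save("s_over.npy",s,allow_pickle=True)
T=dict(s); T["eef_pos"]=np.zeros(3); T["ee_rot"]=np.array([1.,0,0,0])
z=s["eef_pos"][2]
print("pred far corners", proj("wrist",[[44,-30,z-50],[44,30,z-50]],T).round(1), "dish low far",proj("wrist",[[46,-31,-34.5],[46,31,-34.5]],T).round(1))
d=im[...,2].astype(int)-im[...,0]; 
m=((d>14)).astype(np.uint8); m[:, :150]=0; m[:,420:]=0; m[190:]=0
n,L,st,c=cv2.connectedComponentsWithStats(m)
for i in range(1,n):
    if st[i,4]>60: print(st[i])
i=1+np.argmax(st[1:,4]); ys,xs=np.where(L==i)
for x in range(xs.min(),xs.max()+1,6): q=ys[xs==x]; print(x,q.min() if len(q) else None,q.max() if len(q) else None,end=" | ")
E
```

```text
pred far corners [[234.6 157.5]
 [329.2 157.5]] dish low far [[207.9 182.4]
 [354.1 182.4]]
[  237     0   183   188 10936]
237 158 176 | 243 150 185 | 249 148 185 | 255 148 185 | 261 148 185 | 267 148 185 | 273 148 185 | 279 148 185 | 285 148 185 | 291 148 185 | 297 148 185 | 303 148 185 | 309 148 185 | 315 95 185 | 321 93 184 | 327 95 185 | 333 100 182 | 339 123 177 | 345 84 181 | 351 84 181 | 357 85 179 | 363 84 185 | 369 83 187 | 375 84 184 | 381 79 180 | 387 71 176 | 393 57 176 | 399 29 167 | 405 12 160 | 411 0 157 | 417 4 153 |
```

```bash
python3 - <<'E'
from h import *
s=np.load("s_over.npy",allow_pickle=True).item(); im=cv2.imread("pics/w_over.png")
T=dict(s); T["eef_pos"]=np.zeros(3); T["ee_rot"]=np.array([1.,0,0,0]); z=s["eef_pos"][2]
print("pred rim",proj("wrist",[[44,-30,z-50],[44,30,z-50],[26,-30,z-50],[26,30,z-50]],T).round(1).tolist(),"foot",proj("wrist",[[44,-30,z],[44,30,z]],T).round(1).tolist())
d=im[...,2].astype(int)-im[...,0]
for r in(144,148,152,156,160,164,168,172,176): print(r,d[r,228:248:2],"|",d[r,320:352:2])
for c in(260,282,305): print(c,list(zip(range(140,186,2),d[140:186:2,c],im[140:186:2,c,2])))
a=cv2.resize(im[120:220,215:350],(800,592),interpolation=cv2.INTER_CUBIC);cv2.imwrite("pics/w_over_z.png",cv2.convertScaleAbs(a,alpha=1.6))
E
```

```text
pred rim [[234.6, 157.5], [329.2, 157.5], [235.8, 185.1], [328.2, 185.1]] foot [[243.3, 147.0], [321.2, 146.9]]
144 [11 12 11 11 11 11 12 12 13 13] | [11 16 16 16 15 13 13 13 14 14 14 14 14 13 14 13]
148 [12 11 13 11 12 10 11 12 12 30] | [34 30 23 15 15 14 15 15 14 13 14 14 14 14 12 13]
152 [13 12 12 12 12 11 13 16 27 32] | [27 28 28 29 15 16 14 15 15 14 14 13 13 12 13 14]
156 [12 11 13 12 11 13 29 31 32 29] | [27 32 35 33 32 20 14 12 15 13 13 13 12 11 13 14]
160 [12 11 13 13 11 48 51 62 87 85] | [77 76 75 75 77 78 41 14 14 14 14 15 13 13 15 13]
164 [12 12 12 12 12 43 53 85 74 71] | [61 61 60 73 77 74 34 15 13 15 15 16 17 16 16 15]
168 [10 12 12 10 12 39 53 70 61 48] | [13 16 18 70 76 77 19 14 14 15 16 16 16 15 14 15]
172 [12 11 12 12 12 32 54 72 68 48] | [16 16 14 69 77 76 21 16 15 17 17 17 15 14 14 12]
176 [13 12 12 13 14 26 74 87 70 45] | [15 17 16 69 78 76 21 15 15 16 16 16 16 17 17 16]
260 [(140, np.int64(11), np.uint8(103)), (142, np.int64(9), np.uint8(103)), (144, np.int64(10), np.uint8(102)), (146, np.int64(10), np.uint8(103)), (148, np.int64(33), np.uint8(40)), (150, np.int6
[... 1560 characters left out ...]
6, np.int64(10), np.uint8(102)), (148, np.int64(28), np.uint8(44)), (150, np.int64(28), np.uint8(45)), (152, np.int64(32), np.uint8(43)), (154, np.int64(31), np.uint8(43)), (156, np.int64(34), np.uint8(45)), (158, np.int64(57), np.uint8(88)), (160, np.int64(76), np.uint8(114)), (162, np.int64(75), np.uint8(114)), (164, np.int64(69), np.uint8(102)), (166, np.int64(55), np.uint8(83)), (168, np.int64(54), np.uint8(82)), (170, np.int64(54), np.uint8(82)), (172, np.int64(56), np.uint8(82)), (174, np.int64(55), np.uint8(81)), (176, np.int64(52), np.uint8(82)), (178, np.int64(56), np.uint8(78)), (180, np.int64(55), np.uint8(81)), (182, np.int64(55), np.uint8(81)), (184, np.int64(55), np.uint8(80))]
```

View pics/w_over_z.png

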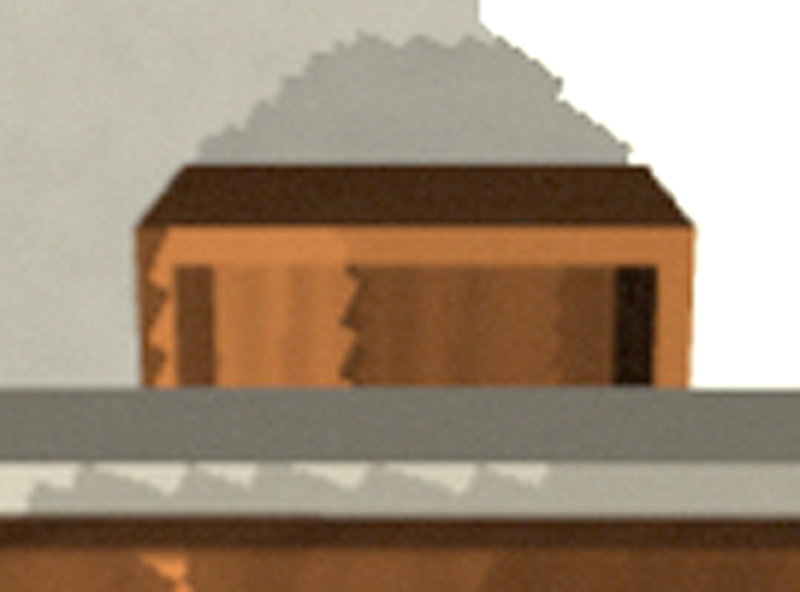

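The box rim's far corners are at full-image (237.6,158) and (331.3,158), parallel to the dish. Once the camera's lateral bias is removed, the dish is centred over the box to about 0.3 mm, so I can lower it.

```bash
python3 -m crank '[[[0,0,0.2,0,0,0,54],[0,0,0.4,0,0,0,54],[0,0,0.5,0,0,0,54],[0,0,0.5,0,0,0,54],[0,0,0.4,0,0,0,54],[0,0,0.2,0,0,0,54],[0,0,0.1,0,0,0,54],[0,0,0,0,0,0,54]]]' 60
python3 -m crank '[[[0,0,0.08,0,0,0,54],[0,0,0.08,0,0,0,54],[0,0,0.08,0,0,0,54],[0,0,0.08,0,0,0,54],[0,0,0.08,0,0,0,54],[0,0,0.08,0,0,0,54],[0,0,0,0,0,0,54],[0,0,0,0,0,0,54]]]' 60
```

```text
time_s: 17.3
eef_pos: [562.4, 211.5, 34.4]
ee_rot: [-0.0, -0.23, 0.973, 0.0]
force: [0.2, -0.4, -3.5]
grip_width: 0.71
grip_force: 65.4
time_s: 18.1
eef_pos: [562.4, 211.5, 22.5]
ee_rot: [0.0, -0.23, 0.973, 0.0]
force: [-0.4, 0.4, -3.2]
grip_width: 0.711
grip_force: 65.4
```

Plug is entering freely; on down in small steps.

```bash
python3 -m crank '[[[0,0,0.06,0,0,0,54],[0,0,0.06,0,0,0,54],[0,0,0.04,0,0,0,54],[0,0,0.04,0,0,0,54],[0,0,0.02,0,0,0,54],[0,0,0,0,0,0,54],[0,0,0,0,0,0,54],[0,0,0,0,0,0,54]]]' 60
python3 -m crank '[[[0,0,0.02,0,0,0,54],[0,0,0.02,0,0,0,54],[0,0,0,0,0,0,54],[0,0,0,0,0,0,54],[0,0,0,0,0,0,54],[0,0,0,0,0,0,54],[0,0,0,0,0,0,54],[0,0,0,0,0,0,54]]]' 60
```

```text
time_s: 18.9
eef_pos: [562.4, 211.5, 17.1]
ee_rot: [0.0, -0.23, 0.973, -0.0]
force: [0.2, -0.4, -2.1]
grip_width: 0.708
grip_force: 65.4
time_s: 19.7
eef_pos: [562.4, 211.5, 16.0]
ee_rot: [-0.0, -0.23, 0.973, 0.0]
force: [0.3, 0.9, -2.4]
grip_width: 0.707
grip_force: 65.4
```

```bash
for i in 1 2; do python3 -m crank '[[[0,0,0.02,0,0,0,54],[0,0,0.02,0,0,0,54],[0,0,0,0,0,0,54],[0,0,0,0,0,0,54],[0,0,0,0,0,0,54],[0,0,0,0,0,0,54],[0,0,0,0,0,0,54],[0,0,0,0,0,0,54]]]' 60|egrep 'eef|force: \['; done
```

```text
eef_pos: [562.5, 211.5, 15.7]
force: [-3.8, -1.3, 5.6]
eef_pos: [562.5, 211.5, 15.6]
force: [-6.6, -1.8, 13.8]
```

Seated: contact at TCP 15.6, against 15.5 predicted. I'll ease off and release.

```bash
python3 -m crank '[[[0,0,-0.03,0,0,0,54],[0,0,0,0,0,0,54],[0,0,0,0,0,0,62],[0,0,0,0,0,0,64],[0,0,0,0,0,0,70],[0,0,0,0,0,0,80],[0,0,0,0,0,0,85],[0,0,0,0,0,0,85]]]' 20
python3 -m crank '[[[0,0,-0.1,0,0,0,85],[0,0,-0.2,0,0,0,85],[0,0,-0.3,0,0,0,85],[0,0,-0.3,0,0,0,85],[0,0,-0.3,0,0,0,85],[0,0,-0.15,0,0,0,85],[0,0,0,0,0,0,85],[0,0,0,0,0,0,85]]]' 30
python3 - <<'E'
from h import *
s=sense(); im=capture("wrist"); cv2.imwrite("pics/w_rel.png",im)
T=dict(s); T["eef_pos"]=np.zeros(3); T["ee_rot"]=np.array([1.,0,0,0]); z=s["eef_pos"][2]; print(s["eef_pos"],s["force"])
# plate outline (brown, largest) vs prediction at cover origin z=64
d=im[...,2].astype(int)-im[...,0]; m=comp((d>22).astype(np.uint8),proj("wrist",[[0,0,z-78]],T)[0])[0]
ys,xs=np.where(m); print("plate bbox",xs.min(),xs.max(),ys.min(),ys.max())
for h in(76,78,80): print(h,proj("wrist",[[43,-27+1.3,z-h],[43,27+1.3,z-h],[-43,-27+1.3,z-h],[-43,27+1.3,z-h]],T).round(1).tolist())
for r in range(ys.min(),ys.max(),12): q=xs[ys==r]; print(r,q.min(),q.max(),end=" | ")
E
```

```text
time_s: 22.1
eef_pos: [562.4, 211.5, 14.7]
ee_rot: [0.0, -0.23, 0.973, -0.0]
force: [-0.9, 0.4, 1.0]
grip_width: 0.995
grip_force: 0.0
time_s: 22.9
eef_pos: [562.2, 211.5, 48.4]
ee_rot: [-0.0, -0.23, 0.973, 0.0]
force: [-0.4, -0.5, -0.2]
grip_width: 0.993
grip_force: 0.0
[562.24888476 211.46709305  48.36445104] [-0.42834779 -0.50826708 -0.20804223]
plate bbox 223 344 187 349
76 [[223.4, 185.4], [344.8, 185.4], [232.9, 344.6], [335.3, 344.5]]
78 [[222.6, 186.5], [345.5, 186.4], [232.4, 347.1], [335.8, 347.0]]
80 [[221.9, 187.6], [346.3, 187.6], [231.9, 349.6], [336.3, 349.6]]
187 226 341 | 199 224 344 | 211 224 343 | 223 225 342 | 235 225 342 | 247 226 341 | 259 227 340 | 271 228 340 | 283 228 339 | 295 229 338 | 307 230 338 | 319 231 337 | 331 231 336 | 343 232 335 |
```

The plate matches the prediction for z≈78 and is level, so the inner lid is fully home. Next I'll take the knob.

```bash
python3 -m crank '[[[0,0,-0.08,0,0,0,70],[0,0,0,0,0,0,60],[0,0,0,0,0,0,50],[0,0,0,0,0,0,40],[0,0,0,0,0,0,34],[0,0,0,0,0,0,30],[0,0,0,0,0,0,27],[0,0,0,0,0,0,25]]]' 30
python3 -m crank '[[[0,0,0,0,0,0,24],[0,0,0,0,0,0,22],[0,0,0,0,0,0,20],[0,0,0,0,0,0,18],[0,0,0,0,0,0,14],[0,0,0,0,0,0,10],[0,0,0,0,0,0,10],[0,0,0,0,0,0,10]]]' 40
python3 -m crank '[[[0,0,0,0,0,0,10],[0,0,0,0,0,0,10],[0,0,0,0,0,0,10],[0,0,0,0,0,0,10],[0,0,0,0,0,0,10],[0,0,0,0,0,0,10],[0,0,0,0,0,0,10],[0,0,0,0,0,0,10]]]' 40
```

```text
time_s: 23.75
eef_pos: [562.4, 211.5, 50.5]
ee_rot: [0.0, -0.23, 0.973, -0.0]
force: [-0.4, 0.3, 0.5]
grip_width: 0.294
grip_force: 0.0
time_s: 24.55
eef_pos: [562.5, 211.5, 50.7]
ee_rot: [0.0, -0.23, 0.973, -0.0]
force: [0.1, -0.5, 3.8]
grip_width: 0.189
grip_force: 39.0
time_s: 25.35
eef_pos: [562.5, 211.5, 50.6]
ee_rot: [0.0, -0.23, 0.973, -0.0]
force: [-0.3, -2.0, 4.6]
grip_width: 0.186
grip_force: 39.3
```

```bash
python3 -m crank '[[[0,0,-0.04,0,0,0,10],[0,0,-0.06,0,0,0,10],[0,0,-0.08,0,0,0,10],[0,0,-0.08,0,0,0,10],[0,0,-0.1,0,0,0,10],[0,0,-0.1,0,0,0,10],[0,0,-0.12,0,0,0,10],[0,0,-0.12,0,0,0,10]]]' 40
python3 -m crank '[[[0,0,-0.2,0,0,0,10],[0,0,-0.3,0,0,0,10],[0,0,-0.4,0,0,0,10],[0,0,-0.4,0,0,0,10],[0,0,-0.4,0,0,0,10],[0,0,-0.4,0,0,0,10],[0,0,-0.4,0,0,0,10],[0,0,-0.3,0,0,0,10]]]' 40
python3 -m crank '[[[0,0,-0.3,0,0,0,10],[0,0,-0.2,0,0,0,10],[0,0,-0.15,0,0,0,10],[0,0,-0.05,0,0,0,10],[0,0,0,0,0,0,10],[0,0,0,0,0,0,10],[0,0,0,0,0,0,10],[0,0,0,0,0,0,10]]]' 40
python3 - <<'E'
from h import *
s=sense(); im=capture("wrist"); cv2.imwrite("pics/w_end.png",im); sd=capture("side"); cv2.imwrite("pics/side_end.png",sd)
tp=capture("top"); cv2.imwrite("pics/top_end.png",tp)
T=dict(s); T["eef_pos"]=np.zeros(3); T["ee_rot"]=np.array([1.,0,0,0]); z=s["eef_pos"][2]; print(s["eef_pos"],s["force"],s["grip_width"],s["grip_force"])
d=im[...,2].astype(int)-im[...,0]; m=comp((d>22).astype(np.uint8),proj("wrist",[[20,0,-27.5]],T)[0])[0]
ys,xs=np.where(m); print("plate bbox",xs.min(),xs.max(),ys.min(),ys.max())
print(proj("wrist",[[43,-27+1.3,-27.5],[43,27+1.3,-27.5],[-43,-27+1.3,-27.5],[-43,27+1.3,-27.5]],T).round(1).tolist())
for r in range(ys.min(),ys.max(),15): q=xs[ys==r]; print(r,q.min(),q.max(),end=" | ")
# side view: dish white column profile at box, brown plate rows
print()
b=brown(sd)
for nm,P in(("cover",[562,211.5,z+27]),("box",[562,211.5,30])):
    c=proj("side",[P])[0]; q,st=comp(b,c); print(nm,c.round(1),st,cv2.minAreaRect(cv2.findNonZero(q)))
for nm,W in(("cover pred",rect(562.4,211.5,.465,86,54,z+27.5)),("dish rim pred",rect(562.4,211.5,.465,92,62,70)),("dish low pred",rect(562.4,211.5,.465,92,62,50)),("box rim",rect(562,211.7,.465,88,60,50))): print(nm,proj("side",W).round(1).tolist())
# bystanders: change between first and last top views
t0=cv2.imread("pics/top0.png").astype(int); df=np.abs(t0-tp).max(2)
for nm,(x,y) in dict(clock=(256,142),tumbler=(411,176),candle=(263,285)).items(): print(nm,df[y-14:y+14,x-14:x+14].mean().round(1),df[y-14:y+14,x-14:x+14].max())
a=cv2.resize(sd[60:240,150:270],(400,600));b2=cv2.resize(im,(400,300));e=cv2.resize(tp[176:296,100:260],(400,300));cv2.imwrite("pics/end.png",cv2.convertScaleAbs(np.hstack([a,np.vstack([b2,e])]),alpha=1.4))
E
```

```text
time_s: 26.15
eef_pos: [562.4, 211.5, 68.3]
ee_rot: [0.0, -0.23, 0.973, 0.0]
force: [0.1, -0.6, -0.6]
grip_width: 0.191
grip_force: 39.1
time_s: 26.95
eef_pos: [562.5, 211.5, 139.1]
ee_rot: [0.0, -0.23, 0.973, -0.0]
force: [-0.8, 0.1, -0.6]
grip_width: 0.189
grip_force: 39.1
time_s: 27.75
eef_pos: [562.3, 211.5, 155.3]
ee_rot: [-0.0, -0.23, 0.973, 0.0]
force: [-0.9, 0.3, -1.1]
grip_width: 0.186
grip_force: 39.1
[562.30187528 211.465802   155.29355277] [-0.87174216  0.27005384 -1.10952691] 0.18575562121043868 39.07577455043793
plate bbox 224 344 186 346
[[223.4, 185.3], [344.7, 185.3], [232.9, 344.4], [335.2, 344.3]]
186 227 341 | 201 225 343 | 216 226 342 | 231 227 341 | 246 228 341 | 261 229 340 | 276 229 339 | 291 230 338 | 306 265 302 | 321 265 303 | 336 264 304 | 
cover [220.6 117.4] [202 113  37  11 250] ((219.97694396972656, 118.31539916992188), (8.55839729309082, 36.34217834472656), 82.87498474121094)
box [223.5 174.1] [202 113  37  11 250] ((219.97694396972656, 118.31539916992188), (8.55839729309082, 36.34217834472656), 82.87498474121094)
cover pred [[227.3, 110.7], [199.7, 118.5], [213.6, 124.2], [241.4, 115.9]]
dish rim pred [[229.0, 151.5], [201.1, 161.4], [216.4, 169.0], [244.5, 158.5]]
dish low pred [[229.4, 158.5], [201.6, 168.6], [216.8, 176.3], [244.7, 165.6]]
box rim [[228.9, 158.8], [202.3, 168.4], [217.0, 175.9], [243.7, 165.6]]
clock 7.8 13
tumbler 7.6 11
candle 12.2 43
```

Ten pictures viewed, so the last checks are numeric: the seated dish in the side view and the candle.

```bash
python3 - <<'E'
from h import *
a,b=cv2.imread("pics/side0.png"),cv2.imread("pics/side_end.png")
f=lambda u,x,y,w,h:cv2.cvtColor(u,6)[y-h:y+h,x-w:x+w].astype(np.float32)
for nm,(x,y,w,h) in dict(candle=(193,222,18,18),clock=(334,190,18,22),tumbler=(376,298,22,30)).items():
    print(nm,cv2.phaseCorrelate(f(a,x,y,w,h),f(b,x,y,w,h),cv2.createHanningWindow((2*w,2*h),cv2.CV_32F)),np.abs(f(a,x,y,w,h)-f(b,x,y,w,h)).max())
t0,t1=cv2.imread("pics/top0.png"),cv2.imread("pics/top_end.png")
print("candle top",cv2.phaseCorrelate(f(t0,263,285,20,20),f(t1,263,285,20,20),cv2.createHanningWindow((40,40),cv2.CV_32F)))
for c in(208,216,224,236): print(c,[(r,*b[r,c].tolist()) for r in range(150,190,2)])
E
```

```text
candle ((-0.012817650146871529, -1.1765645705626468), 0.5966702280221162) 49.0
clock ((0.06476503205813344, 0.6453788054764402), 1.075717587529877) 15.0
tumbler ((0.6597429623016886, 0.003110610008420167), 1.1300687821706137) 15.0
candle top ((-0.3546951460115615, 0.25043126773787705), 0.6185512161254882)
208 [(150, 124, 131, 129), (152, 101, 112, 109), (154, 73, 81, 82), (156, 69, 81, 79), (158, 109, 120, 119), (160, 109, 123, 123), (162, 84, 90, 92), (164, 111, 118, 114), (166, 83, 91, 87), (168, 60, 70, 69), (170, 58, 65, 69), (172, 46, 55, 57), (174, 27, 39, 49), (176, 22, 39, 47), (178, 27, 41, 49), (180, 33, 40, 45), (182, 34, 45, 52), (184, 31, 40, 51), (186, 36, 43, 54), (188, 39, 51, 55)]
216 [(150, 125, 132, 131), (152, 91, 100, 98), (154, 60, 67, 66), (156, 77, 90, 92), (158, 86, 101, 102), (160, 55, 59, 62), (162, 49, 58, 56), (164, 50, 56, 55), (166, 87, 89, 87), (168, 114, 117, 117), (170, 75, 85, 80), (172, 60, 70, 72), (174, 56, 65, 65), (176, 53, 60, 64), (178, 29, 39, 46), (180, 31, 39, 47), (182, 30, 37, 49), (184, 26, 36, 45), (186, 34, 42, 48), (188, 28, 36, 41)]
224 [(150, 91, 102, 102), (152, 63, 72, 70), (154, 94, 102, 96), (156, 77, 86, 82), (158, 51, 59, 55), (160, 52, 58, 57), (162, 60, 61, 59), (164, 87, 90, 93), (166, 102, 110, 109), (168, 59, 65, 68), (170, 55, 60, 61), (172, 49, 58, 60), (174, 45, 51, 54), (176, 30, 41, 45), (178, 33, 39, 45), (180, 30, 36, 44), (182, 28, 36, 46), (184, 31, 39, 43), (186, 28, 40, 47), (188, 27, 36, 45)]
236 [(150, 64, 69, 70), (152, 113, 120, 117), (154, 127, 139, 134), (156, 116, 123, 122), (158, 69, 76, 76), (160, 84, 91, 91), (162, 98, 104, 103), (164, 56, 60, 64), (166, 54, 62, 63), (168, 51, 59, 59), (170, 46, 52, 55), (172, 32, 40, 49), (174, 27, 36, 40), (176, 35, 39, 43), (178, 34, 43, 47), (180, 36, 43, 50), (182, 28, 36, 39), (184, 24, 34, 37), (186, 39, 49, 55), (188, 66, 78, 78)]
```

```bash
python3 -c "
from rig import *
print(finish_job())"
```

```text
the job is handed in; nothing more can be done
None
```

The nested lid is on the ring box with the inner lid fully home, and the arm is holding the outer lid level by its knob, about 10 cm above it; the clock, tumbler and candle were not touched, and the job took about 28 s before I handed it in.

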